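# Couple the pull rod of an inclined test rig with a linch pin

## Task

Couple the pull rod of the small test rig to its sloping clevis: take the linch pin (the pin with the ring) out of the wooden block, push it down through the clevis and the rod's eye until its collar sits on the clevis (the eye may be a little out of line: feel for it), with its ring lying on the upper side, then flip the sprung ring over the clevis's upper edge until it snaps in line under the pin's pointed end. Let go, and leave the plain pin and everything else on the table where it is.

Things in the scene. Friction and masses are not known exactly. Their poses are not given: they have to be found in the camera images.
- pin_grip (a point): Linch pin, bare steel, loose, 0.12 to 0.24 kg, upright in a hole of the wooden block: middle of its square grip head (18 x 18 mm, 30 mm tall). z: along the pin, point to head; x: the way the open ring lies; y: along the ring's axle. Along z from here: head top +13 mm, collar top (head foot) -17, axle -22, collar underside -27, point -77 mm.
- pin_collar (a point): Centre of the underside of the linch pin's collar (24 x 24 x 10 mm); axes as pin_grip. The axle, a 6 mm rod 52 mm long, crosses the collar along y 5 mm above this point: fingers that grip the head across y must stay more than 8 mm above this point.
- pin_tip (a point): Blunt point (5 mm across) of the linch pin, on its axis; axes as pin_grip. The shank is 12 x 12 mm square for 36 mm below the collar, then a cone 14 mm long ends at this point.
- ring (a joint): Angle (rad) of the linch pin's sprung ring: 0 = open, square to the pin along its +x (start); 1.57 = closed, in line with the pin, far bar just past the point. Over-centre spring: up to 1.07 rad it pushes back to open (0.34 N m per rad short of 1.07: about 6 N at the far bar when open), beyond 1.07 it snaps shut by itself.
- ring_bar (a point): Middle of the ring's far bar, 60 mm from the axle. The ring is a U-shaped bail of 6 mm round steel, 52 mm wide between bar centres for 35 mm from the axle, then narrowing to a straight far bar 12 mm long. Axes turn with the ring: x from axle to bar, y along bar and axle. It turns about y, at joint 1.57 its x points along the pin to the point.
- clevis: Sloping steel clevis, fixed on the rig. Origin: middle of the hole's mouth in the top face of the upper lug, 120 mm above the table. z: out of the hole, 35 degrees from vertical, leaning to the side of the grey housing; x: up the slope; y: level. Two lugs 10 mm thick and 28 mm wide, joined by a web at the upper edge, x = 23 mm.
- hole_end (a point): Where the hole leaves the lower lug, 30 mm below the mouth; axes as clevis. The hole is 14 x 14 mm, sides along x and y. Home: collar underside on the mouth, pin's x along the clevis's x, point 20 mm below hole_end. The ring then swings over the upper edge to below the point; the space there and up-slope is free.
- eye_line (a point): Where the hole's line crosses the eye of the pull rod, 15 mm below the mouth, between the lugs (eye 8 mm thick, hole 14 x 14 mm). The eye may stand up to 5.5 mm off the line, up or down the slope, unseen: feel for it. It slides with about 4 N of friction; once the point finds its hole the cone draws it in line. If the point stops at 11 mm, shift the pin 2 mm up or down the slope.
- plain_grip (a point): A plain pin, the same without ring and axle, loose in the other hole of the wooden block (44 x 170 x 60 mm, holes 104 mm apart, collars resting on its top at 60 mm): middle of its grip head. To be left there.
- core: Bystander, loose: black asphalt core, a cylinder 100 mm across, 55 mm high. To be left where it is.
- half_specimen: Bystander, loose: black asphalt half-disc on an aluminium plate 160 x 55 x 12 mm, 61 mm high in all. To be left where it is.
- cup: Bystander, loose: white plastic cup, 76 mm across, 95 mm high. To be left where it is.
- spacer: Bystander, loose: small steel block 30 x 60 x 18 mm. To be left where it is.
- wrench: Bystander, loose: steel wrench 160 mm long, lying flat. To be left where it is.
- spatula: Bystander, loose: spatula, lying flat. To be left where it is.
Not all that is in view belongs to the job. What is shaped like the part that bears pin_grip but blue, orange or yellow is not meant.

How it is judged:
By the outcome, as a careful person would: the job done as asked, in the order asked, and still so for the second after the job is handed in, with the robot touching nothing.
It also fails if it takes over 58 s, if anything falls off the work surface, if the arm or the gripper's body presses on something with over 40 N, if the wrist force passes 120 N, or if a joint passes its speed limit or range.

## Robot

A 6-joint arm with a two-finger parallel gripper is mounted at the origin on the work surface. World frame = base frame: x ahead of the robot, y to its left, z up, the work surface at z = 0. Lengths are in m, angles in rad, forces in N, time in s.
With the tool pointing down it reaches from about 0.275 to 0.825 m from the base axis. Payload 5.2 kg.
Tool frame: the origin (TCP) lies at the very end of the fingers, on their centre line; the grasp point (between the pads) lies 19 mm behind it; z points along the fingers, y is the line along which they close (so a half turn about z gives the same grasp; the last joint's range is limited). The gripper opens to 93 mm and grips with 3 to 60 N. Pads are 15 mm wide; open, the fingers measure 128 mm over their backs; the gripper's body (75 mm by 188 mm) begins 65 mm behind the grasp point.
Start: joints at [-1.406, 0.259, 1.535, -0, 1.348, -0.203], TCP at [0.198, -0.513, 0.219] pointing down, gripper open.
Joint ranges: [-3.14, 3.14], [-0.91, 2.08], [0.19, 2.58], [-1.22, 4.36], [0.22, 2.71], [-3.12, 3.12]. Speed limits (rad/s): [2.57, 2.57, 3.14, 3.14, 3.14, 3.14].

## Interface

Orientations are given as a unit quaternion [x, y, z, w].
In Python, from rig import telemetry, imaging, robot gives the robot as it stands.
- The arm moves only by the shell command python3 -m jog 'ROWS' [FORCE]. ROWS is JSON, a list of rows, each an object with "twist": the turn, a rotation vector about the tool's x, y, z in rad, a list of three; "slide": the shift along the tool's x, y, z in cm, a list of three; "grip": the closure, from 0 (fully open) to 1 (shut). A call has 1 to 5 rows; each row shifts and turns the commanded pose from where the row before left it, along the tool's axes as they then stand; what a row does not reach is not made up. A row lasts 1/10 s, in which the tool goes at most 50 mm and 8.59 degrees, less where a joint would pass 70% of its speed; a pose out of reach is approached as far as the arm can. A call is refused whole if a number of a shift passes 5 or a number of a turn 0.15, either way. A call with a gripper value outside its range is refused whole. The fingers move at their own pace and stop on an object; FORCE is the grip in N (left out, the last holds). Time passes only in rows, so rows that do not move let the fingers close. It gives the time, the measured TCP pose, the force, the opening and the grip force at its end, in the units of the state.
- telemetry.observe(): the state, without advancing time (a new reading comes with each control period).
- imaging.get_image(name): name is "scene" or "side" or "wrist"; returns a dict with "image" (400x640x3 uint8, red, green, blue), "fx", "fy", "cx", "cy" (pixels), "eye" and "attitude" of the camera in the world. Camera axes: x right, y down, z forward; pixel columns grow to the right and rows downward; lengths in m; the calibration is good to about 2 mm. A picture is of the moment at which its call begins. There is no depth.
- robot.close_job(): hands the job in; it is judged then, once.
The state is a dict: "time_s": time; "joint_positions": joint angles; "joint_velocities": joint speeds; "joint_efforts": joint torques, N m; "eef_pos": TCP position; "tcp_rot": TCP orientation; "ft_force": force on the tool from outside, world axes, zero at the start; "wrist_torque": the same for the moment, N m; "opening": opening from 0.0 (shut) to 1.0 (fully open); "grasp_force": force on a finger pad.
Only numpy, scipy, OpenCV 4.12 (cv2) and the standard library are available. Lean on these libraries where they do the work, as an engineer would, in place of code of your own. Each camera call takes 0.05 s, during which the arm holds its last target. There are 200 camera calls.

## Working session

There is one attempt and no reset: what is moved stays moved. The work goes in short steps, Python scripts to look and compute and a shell command to move; the robot and the scene stay as the last step left them, time stands still between calls to the robot, and variables do not carry over. Pictures are saved under pics/ and viewed, at most 10 in all, crops included, and the job is handed in when it is done.

```bash
ls; mkdir -p pics; python3 - <<'E'
from rig import telemetry, imaging, robot
import cv2,numpy as np
for n in ["scene","side"]:
    d=imaging.get_image(n)
    cv2.imwrite(f"pics/{n}0.png",d["image"][:,:,::-1])
    np.save(f"pics/{n}0.npy",d["image"])
    print(n,{k:np.round(v,4).tolist() for k,v in d.items() if k!="image"})
print(telemetry.observe())
E
```

```text
pics
scene {'fx': 387.1739, 'fy': 387.1739, 'cx': 317.441, 'cy': 198.5996, 'eye': [1.1741, 0.0703, 1.1114], 'attitude': [0.6315, 0.7241, -0.2049, -0.1867]}
side {'fx': 511.3905, 'fy': 511.3905, 'cx': 324.0828, 'cy': 197.6133, 'eye': [0.4132, 1.0105, 0.8503], 'attitude': [-0.0628, 0.8859, -0.4587, 0.0301]}
{'time_s': 0.1, 'joint_positions': array([-1.40577022e+00,  2.59246200e-01,  1.53591813e+00,  7.74878008e-06,
        1.34802960e+00, -2.02786879e-01]), 'joint_velocities': array([ 0.00136442, -0.00159906, -0.00202845, -0.00026489,  0.00151677,
       -0.00039737]), 'joint_efforts': array([ 2.31009137e-03, -4.38206255e+01, -2.84644067e+01,  7.22315814e-02,
        3.62587266e-02, -5.67686186e-05]), 'eef_pos': array([ 0.19771811, -0.51272302,  0.21793601]), 'tcp_rot': array([ 9.83136652e-01,  1.82870671e-01,  1.88927229e-05, -8.00422454e-04]), 'ft_force': array([ 0.18577102, -0.92263902, -0.31883524]), 'wrist_torque': array([-0.02334307, -0.13268175,  0.01817126]), 'grasp_force': 0.0, 'opening': 0.9995639099483251}
```

View pics/scene0.png

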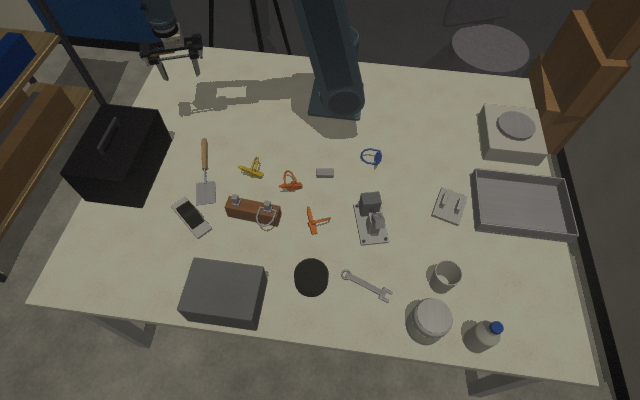

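View pics/side0.png

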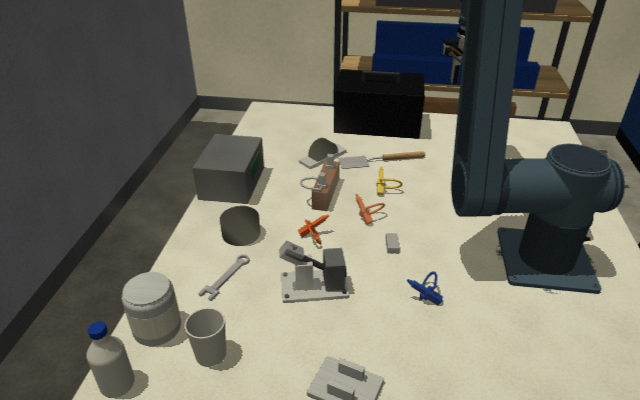

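The scene view shows the wooden block at about (253,210), with the ringed pin in its right hole at (267,208). The rig stands at (371,215). In the side view the block is at (327,182) and the rig at (315,270). Next I enlarge both.

```bash
python3 - <<'E'
import cv2,numpy as np
a=cv2.imread("pics/scene0.png");b=cv2.imread("pics/side0.png")
def c(im,x,y,w,h): return cv2.resize(im[y:y+h,x:x+w],(400,300),interpolation=cv2.INTER_CUBIC)
o=np.vstack([np.hstack([c(a,215,180,80,60),c(a,335,180,80,60)]),np.hstack([c(b,285,145,80,60),c(b,275,240,80,60)])])
cv2.imwrite("pics/crops.png",o)
E
```

```text
(no output)
```

View pics/crops.png

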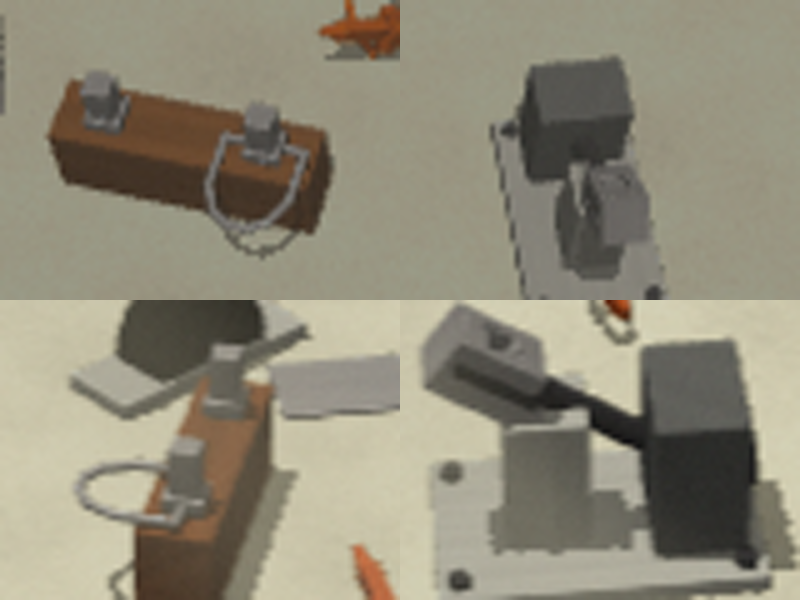

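The crops show the pin head top at scene (267.8,202) and side (322.4,174), and the hole mouth at scene (379,216) and side (295,247). The ring lies towards +x, the same way as the clevis's up-slope. I triangulate these now and take yaws from the block and base edges.

```bash
cat > h.py <<'E'
import numpy as np
from scipy.spatial.transform import Rotation as R
from rig import telemetry, imaging
def ray(c,p):
    d=np.array([(p[0]-c["cx"])/c["fx"],(p[1]-c["cy"])/c["fy"],1.0])
    d=R.from_quat(c["attitude"]).apply(d); return np.array(c["eye"]),d/np.linalg.norm(d)
def plane(c,p,z):
    e,d=ray(c,p); return e+d*(z-e[2])/d[2]
def tri(c1,p1,c2,p2):
    A=np.zeros((3,3));b=np.zeros(3);rs=[ray(c1,p1),ray(c2,p2)]
    for e,d in rs:
        M=np.eye(3)-np.outer(d,d);A+=M;b+=M@e
    x=np.linalg.solve(A,b); return x,[float(np.linalg.norm(np.cross(d,x-e))) for e,d in rs]
def proj(c,X):
    v=R.from_quat(c["attitude"]).inv().apply(np.array(X)-c["eye"]); return [c["cx"]+c["fx"]*v[0]/v[2],c["cy"]+c["fy"]*v[1]/v[2]]
S=dict(fx=387.1739,fy=387.1739,cx=317.441,cy=198.5996,eye=[1.1741,.0703,1.1114],attitude=[.6315,.7241,-.2049,-.1867])
D=dict(fx=511.3905,fy=511.3905,cx=324.0828,cy=197.6133,eye=[.4132,1.0105,.8503],attitude=[-.0628,.8859,-.4587,.0301])
E
python3 - <<'E'
from h import *
np.set_printoptions(precision=4,suppress=True)
print(telemetry.observe()["tcp_rot"], R.from_quat(telemetry.observe()["tcp_rot"]).as_matrix())
def s(x,y): return (215+x/5,180+y/5)
def s2(x,y): return (335+(x-400)/5,180+y/5)
def d(x,y): return (285+x/5,145+(y-300)/5)
def d2(x,y): return (275+(x-400)/5,240+(y-300)/5)
print("pin head top",tri(S,s(264,110),D,d(188,445)))
print("plain top",tri(S,s(100,77),D,d(227,352)))
print("hole",tri(S,s2(620,180),D,d2(500,337)))
print("block top edge", plane(S,s(72,80),.06)[:2],plane(S,s(326,128),.06)[:2],plane(S,s(315,185),.06)[:2],plane(S,s(52,135),.06)[:2])
print("base edge",plane(S,s2(495,125),.012)[:2],plane(S,s2(525,300),.012)[:2])
print("base edge D front",plane(D,d2(440,595),.012)[:2],plane(D,d2(770,578),.012)[:2])
print("housing top",tri(S,s2(622,60),D,d2(740,340)), tri(S,s2(632,112),D,d2(642,350)))
print("clevis topcorners",tri(S,s2(600,172),D,d2(548,345)),tri(S,s2(648,212),D,d2(428,348)))
E
```

```text
[ 0.9831  0.1829  0.     -0.0008] [[ 0.9331  0.3596 -0.0003]
 [ 0.3596 -0.9331  0.0016]
 [ 0.0003 -0.0016 -1.    ]]
pin head top (array([ 0.5762, -0.151 ,  0.1002]), [0.000902942499900265, 0.0009029424999002943])
plain top (array([ 0.5675, -0.2556,  0.0993]), [0.002079354327998405, 0.00207935432799835])
hole (array([0.5898, 0.186 , 0.1228]), [0.0007195666556589457, 0.0007195666556588843])
block top edge [ 0.5465 -0.2868] [ 0.5592 -0.1188] [ 0.6009 -0.1179] [ 0.5883 -0.2888]
base edge [0.4946 0.1148] [0.6205 0.1442]
base edge D front [0.6103 0.2347] [0.4665 0.2036]
housing top (array([0.4936, 0.1796, 0.1205]), [0.009989876815180458, 0.009989876815180513]) (array([0.5329, 0.1885, 0.1197]), [0.007295779940186953, 0.007295779940187078])
clevis topcorners (array([0.5738, 0.1742, 0.1077]), [0.003945268856632708, 0.003945268856632774]) (array([0.6155, 0.2034, 0.1301]), [0.0016828221182684853, 0.001682822118268544])
```

```bash
python3 -m jog '[{"twist":[0,0,0.149],"slide":[0,0,0],"grip":0},{"twist":[0,0,0.149],"slide":[0,0,0],"grip":0},{"twist":[0,0,0.149],"slide":[0,0,0],"grip":0},{"twist":[0,0,0],"slide":[3.1,-3.5,-0.2],"grip":0},{"twist":[0,0,0],"slide":[3.1,-3.5,-0.2],"grip":0}]' && python3 -m jog '[{"twist":[0,0,0],"slide":[3.1,-3.5,-0.2],"grip":0},{"twist":[0,0,0],"slide":[3.1,-3.5,-0.2],"grip":0},{"twist":[0,0,0],"slide":[3.1,-3.5,-0.2],"grip":0},{"twist":[0,0,0],"slide":[3.1,-3.5,-0.2],"grip":0},{"twist":[0,0,0],"slide":[3.1,-3.5,-0.2],"grip":0}]' && python3 -m jog '[{"twist":[0,0,0],"slide":[3.1,-3.5,-0.2],"grip":0},{"twist":[0,0,0],"slide":[0,0,0],"grip":0},{"twist":[0,0,0],"slide":[0,0,0],"grip":0}]'
cat >> h.py <<'E'
import cv2
np.set_printoptions(precision=4,suppress=True)
def cam(n,f):
    d=imaging.get_image(n); cv2.imwrite("pics/"+f,d["image"][:,:,::-1]); d=dict(d); 
    np.savez("pics/"+f[:-4]+".npz",**d)
    return d
def load(f):
    d=np.load("pics/"+f); return {k:d[k] for k in d}
E
python3 - <<'E'
from h import *
d=cam("wrist","w1.png"); print(d["fx"],d["eye"],d["attitude"])
print(proj(d,[.576,-.151,.1]),proj(d,[.59,.186,.12]))
E
```

```text
time_s: 0.6
eef_pos: [0.2649, -0.448, 0.2219]
tcp_rot: [0.999, -0.041, -0.0, -0.001]
ft_force: [1.0, -0.4, -0.3]
opening: 0.998
grasp_force: 0.0
time_s: 1.1
eef_pos: [0.4344, -0.2845, 0.2325]
tcp_rot: [0.999, -0.04, -0.0, -0.0]
ft_force: [1.3, -0.9, 0.9]
opening: 0.996
grasp_force: 0.0
time_s: 1.4
eef_pos: [0.4674, -0.2527, 0.2342]
tcp_rot: [0.999, -0.038, -0.001, -0.0]
ft_force: [-0.1, 0.2, -0.7]
opening: 0.999
grasp_force: 0.0
320.91539992266405 [ 0.5341 -0.2586  0.4003] [-0.6749  0.7277  0.0898 -0.0833]
[np.float64(188.27287616298736), np.float64(74.98800373857381)] [np.float64(-225.558548741785), np.float64(86.62708189044307)]
```

View pics/w1.png

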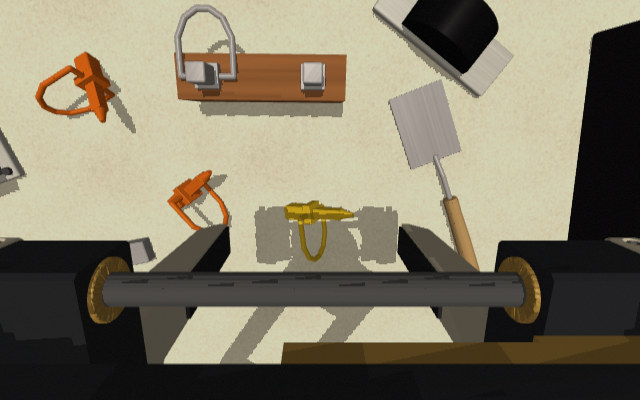

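Wrist view: the pin head top is at about (195,71), the ring's axle ends at (181,77) and (234,78), and its far bar at about (205,8). I move so the camera is over the pin for a second view.

```bash
python3 -m jog '[{"twist":[0,0,0],"slide":[2.2,-5,0],"grip":0},{"twist":[0,0,0],"slide":[2.2,-5,0],"grip":0},{"twist":[0,0,0],"slide":[0,0,0],"grip":0},{"twist":[0,0,0],"slide":[0,0,0],"grip":0}]'
python3 - <<'E'
from h import *
d=cam("wrist","w2.png"); print(d["eye"],d["attitude"])
p=proj(d,[.576,-.151,.1]);print(p)
a=cv2.imread("pics/w1.png")[0:120,140:300];b=cv2.imread("pics/w2.png")
x,y=int(p[0])-80,max(0,int(p[1])-75);print(x,y)
b=b[y:y+120,x:x+160]
cv2.imwrite("pics/w12.png",np.vstack([cv2.resize(a,(400,300),interpolation=cv2.INTER_CUBIC),cv2.resize(b,(400,300),interpolation=cv2.INTER_CUBIC)]))
E
```

```text
time_s: 1.85
eef_pos: [0.514, -0.1662, 0.2344]
tcp_rot: [0.999, -0.039, -0.0, 0.0]
ft_force: [-0.1, 0.0, -0.8]
opening: 1.004
grasp_force: 0.0
[ 0.5805 -0.1722  0.4005] [-0.6739  0.7286  0.0896 -0.0834]
[np.float64(290.43762631058536), np.float64(121.44932702997336)]
210 46
```

View pics/w12.png

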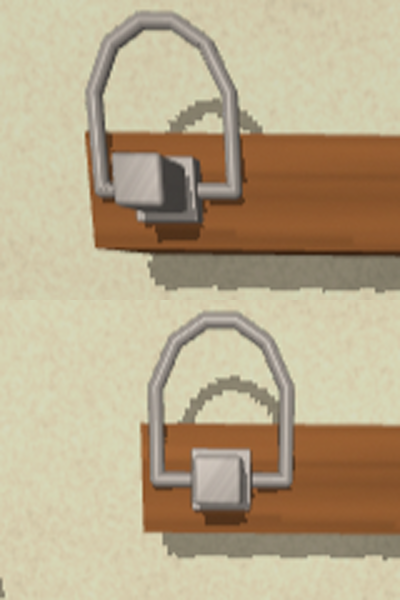

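```bash
python3 - <<'E'
from h import *
a=load("w1.npz");b=load("w2.npz")
A=lambda x,y:(140+x/2.5,y/2.5)
B=lambda x,y:(210+x/2.5,46+(y-300)/2.5)
top=tri(a,A(139,180),b,B(216,479));print("top",top)
print("tri scene-w2",tri(S,(267.8,202),b,B(216,479)))
for n,p,q in [("axle1",(104,192),(157,481)),("axle2",(235,191),(287,480)),("bar",(157,20),(219,320))]:
    print(n,tri(a,A(*p),b,B(*q)))
l,r,bar=[plane(b,B(*q),.065)[:2] for q in [(157,481),(287,480),(219,320)]]
m=(l+r)/2;print(l,r,m,bar,np.degrees(np.arctan2(*(bar-m)[::-1])),np.degrees(np.arctan2(*(l-r)[::-1]))-90)
t=plane(b,B(216,479),.1); print(t)
e1,e2=plane(b,B(142,425),.06)[:2],plane(b,B(398,425),.06)[:2];print("block edge yaw",np.degrees(np.arctan2(*(e1-e2)[::-1]))-90)
q=R.from_quat(telemetry.observe()["tcp_rot"]).as_matrix();print(q)
E
```

```text
top (array([ 0.5788, -0.1564,  0.0955]), [0.00018325156154312412, 0.00018325156154282114])
tri scene-w2 (array([ 0.5777, -0.154 ,  0.1018]), [0.0031619546944973843, 0.003161954694497416])
axle1 (array([ 0.58  , -0.1307,  0.0627]), [8.959361354787058e-05, 8.959361354797434e-05])
axle2 (array([ 0.5761, -0.1836,  0.0665]), [9.886489224424678e-05, 9.886489224412912e-05])
bar (array([ 0.639 , -0.1616,  0.0633]), [0.00019479246572705816, 0.00019479246572693486])
[ 0.5799 -0.1309] [ 0.5762 -0.1837] [ 0.578  -0.1573] [ 0.6385 -0.1615] -3.9961243998801446 -4.029715675926113
[ 0.579  -0.1567  0.1   ]
block edge yaw -4.455697874743066
[[ 0.9968 -0.08   -0.0009]
 [-0.08   -0.9968 -0.0007]
 [-0.0008  0.0007 -1.    ]]
```

```bash
python3 -m jog '[{"twist":[0,0,0],"slide":[3.2,-0.75,2.5],"grip":0},{"twist":[0,0,0],"slide":[3.15,-0.73,2.5],"grip":0},{"twist":[0,0,0],"slide":[0,0,4],"grip":0.3},{"twist":[0,0,0],"slide":[0,0,3],"grip":0.5},{"twist":[0,0,0],"slide":[0,0,0],"grip":0.5}]' && python3 -m jog '[{"twist":[0,0,0],"slide":[0,0,2.5],"grip":0.5},{"twist":[0,0,0],"slide":[0,0,1.65],"grip":0.5},{"twist":[0,0,0],"slide":[0,0,0],"grip":0.5}]'
python3 - <<'E'
from h import *
d=cam("wrist","w3.png"); print(telemetry.observe()["eef_pos"],telemetry.observe()["ft_force"])
print(proj(d,[.5785,-.1565,.1]))
E
```

```text
time_s: 2.4
eef_pos: [0.575, -0.1569, 0.1098]
tcp_rot: [0.999, -0.041, -0.005, -0.002]
ft_force: [-0.1, 0.4, 1.0]
opening: 0.786
grasp_force: 0.0
time_s: 2.7
eef_pos: [0.5777, -0.1574, 0.0727]
tcp_rot: [0.999, -0.041, -0.001, -0.0]
ft_force: [-0.2, 0.9, 0.1]
opening: 0.539
grasp_force: 0.0
[ 0.5786 -0.1575  0.074 ] [ 0.147  -0.8468 -0.5101]
[np.float64(309.54974100469235), np.float64(259.6165135540816)]
```

View pics/w3.png

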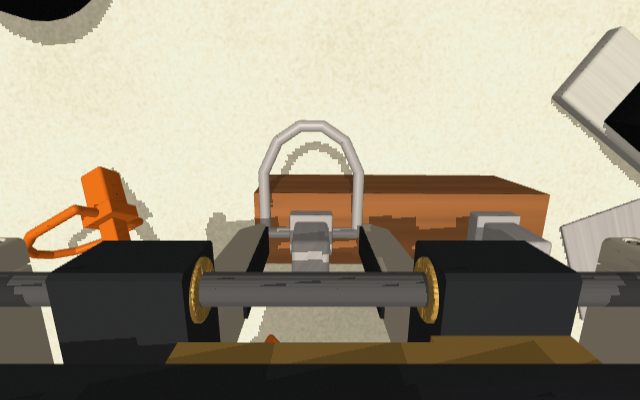

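The head at (310,250) stands between the fingers, clear of the axle. I close, lift straight out, and check.

```bash
python3 -m jog '[{"twist":[0,0,0],"slide":[0,0,0],"grip":0.75},{"twist":[0,0,0],"slide":[0,0,0],"grip":1},{"twist":[0,0,0],"slide":[0,0,0],"grip":1},{"twist":[0,0,0],"slide":[0,0,0],"grip":1},{"twist":[0,0,0],"slide":[0,0,0],"grip":1}]' 40 && python3 -m jog '[{"twist":[0,0,0],"slide":[0,0,-1],"grip":1},{"twist":[0,0,0],"slide":[0,0,-2],"grip":1},{"twist":[0,0,0],"slide":[0,0,-3],"grip":1},{"twist":[0,0,0],"slide":[0,0,-4],"grip":1},{"twist":[0,0,0],"slide":[0,0,-4],"grip":1}]' && python3 -m jog '[{"twist":[0,0,0],"slide":[0,0,-4],"grip":1},{"twist":[0,0,0],"slide":[0,0,0],"grip":1},{"twist":[0,0,0],"slide":[0,0,0],"grip":1}]'
```

```text
time_s: 3.25
eef_pos: [0.5793, -0.156, 0.0739]
tcp_rot: [0.999, -0.039, 0.0, 0.0]
ft_force: [-0.8, -0.0, 2.7]
opening: 0.189
grasp_force: 40.0
time_s: 3.75
eef_pos: [0.5784, -0.1555, 0.2143]
tcp_rot: [0.999, -0.04, -0.001, -0.0]
ft_force: [1.4, -0.5, -2.2]
opening: 0.19
grasp_force: 40.0
time_s: 4.05
eef_pos: [0.5792, -0.1559, 0.2541]
tcp_rot: [0.999, -0.04, 0.001, 0.0]
ft_force: [-0.0, 0.6, -2.9]
opening: 0.186
grasp_force: 40.0
```

```bash
python3 -m jog '[{"twist":[0,0,0],"slide":[-1.7,-4.6,-0.8],"grip":1},{"twist":[0,0,0],"slide":[-1.7,-4.6,-0.8],"grip":1},{"twist":[0,0,0],"slide":[-1.7,-4.6,-0.8],"grip":1},{"twist":[0,0,0],"slide":[-1.7,-4.6,-0.8],"grip":1},{"twist":[0,0,0],"slide":[-1.7,-4.6,-0.8],"grip":1}]' && python3 -m jog '[{"twist":[0,0,0],"slide":[-1.7,-4.6,-0.8],"grip":1},{"twist":[0,0,-0.147],"slide":[0,0,0],"grip":1},{"twist":[0,0,-0.147],"slide":[0,0,0],"grip":1},{"twist":[0,0,0],"slide":[0,0,0],"grip":1},{"twist":[0,0,0],"slide":[0,0,0],"grip":1}]'
python3 - <<'E'
from h import *
d=cam("wrist","w4.png");d2=cam("side","d4.png")
a=cv2.imread("pics/w4.png");p=proj(d,[.59,.186,.12]);print(p)
x,y=int(np.clip(p[0]-100,0,440)),int(np.clip(p[1]-75,0,250));print(x,y)
b=cv2.imread("pics/d4.png");t=telemetry.observe()["eef_pos"];q=proj(d2,t);u,v=int(q[0])-50,int(q[1])-38;print(t,u,v,telemetry.observe()["tcp_rot"])
cv2.imwrite("pics/c4.png",np.vstack([cv2.resize(a[y:y+150,x:x+200],(400,300),interpolation=cv2.INTER_CUBIC),cv2.resize(b[v:v+75,u:u+100],(400,300),interpolation=cv2.INTER_CUBIC)]))
E
```

```text
time_s: 4.55
eef_pos: [0.5104, 0.0818, 0.291]
tcp_rot: [0.999, -0.04, -0.002, -0.0]
ft_force: [0.3, 0.1, -1.7]
opening: 0.191
grasp_force: 40.0
time_s: 5.05
eef_pos: [0.4984, 0.1272, 0.2995]
tcp_rot: [0.994, 0.105, -0.002, -0.0]
ft_force: [-0.7, -0.9, -1.8]
opening: 0.191
grasp_force: 40.0
[np.float64(275.07460908822685), np.float64(78.23096339804393)]
175 3
[0.4989 0.1269 0.3002] 291 128 [ 0.9944  0.1054 -0.001  -0.0001]
```

View pics/c4.png

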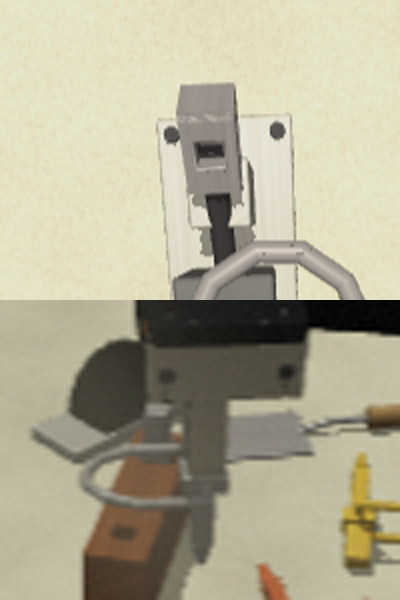

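```bash
python3 - <<'E'
from h import *
a=load("w4.npz");sd=load("d4.npz");st=telemetry.observe()
A=lambda x,y:(175+x/2,3+y/2)
Rm=R.from_quat(st["tcp_rot"]).as_matrix();t=st["eef_pos"]
print("toolx yaw",np.degrees(np.arctan2(Rm[1,0],Rm[0,0])))
h=A(211,153)
print("tri S",tri(S,(379,216),a,h),"tri D",tri(D,(295,247.4),a,h),plane(a,h,.12))
for n,p,q,z in [("bolts",(278,130),(172,135),.012),("L",(160,120),(172,290),.012),("R",(292,115),(297,270),.012),("clevis top edge",(237,84),(181,87),.133),("foot edge",(237,124),(175,126),.12)]:
    P,Q=plane(a,A(*p),z)[:2],plane(a,A(*q),z)[:2];v=Q-P;print(n,P,Q,np.degrees(np.arctan2(v[1],v[0])))
tip=t+Rm@[0,0,.064];print("tip proj",proj(sd,tip),"seen 341.75,192.5")
E
```

```text
toolx yaw 12.096024269889392
tri S (array([0.5899, 0.1834, 0.1214]), [0.0031410131261741477, 0.0031410131261741113]) tri D (array([0.5902, 0.1806, 0.1186]), [0.00014941900808914735, 0.00014941900808887736]) [0.59   0.1804 0.12  ]
bolts [0.6215 0.1522] [0.6037 0.2203] 104.65766189681713
L [0.6112 0.2296] [0.5028 0.2028] -166.10674959493505
R [0.6325 0.1451] [0.5348 0.1199] -165.56329456949376
clevis top edge [0.6222 0.1725] [0.6153 0.1984] 104.95093341804751
foot edge [0.6063 0.1701] [0.5988 0.2005] 103.8528697679145
tip proj [np.float64(340.90893319174455), np.float64(192.60696242970445)] seen 341.75,192.5
```

```bash
python3 -m jog '[{"twist":[0,0,-0.037],"slide":[0,0,0],"grip":1},{"twist":[0,0.1222,0],"slide":[0,0,0],"grip":1},{"twist":[0,0.1222,0],"slide":[0,0,0],"grip":1},{"twist":[0,0.1222,0],"slide":[0,0,0],"grip":1},{"twist":[0,0.1222,0],"slide":[0,0,0],"grip":1}]' && python3 -m jog '[{"twist":[0,0.1222,0],"slide":[0,0,0],"grip":1},{"twist":[0,0,0],"slide":[-1,-1.5,2],"grip":1},{"twist":[0,0,0],"slide":[-1,-1.5,3],"grip":1},{"twist":[0,0,0],"slide":[0,0,3],"grip":1},{"twist":[0,0,0],"slide":[0,0,3],"grip":1}]' && python3 -m jog '[{"twist":[0,0,0],"slide":[0,0,0],"grip":1},{"twist":[0,0,0],"slide":[0,0,0],"grip":1}]'
cat >> h.py <<'E'
def clev(m,yaw=14.2):
    y=np.radians(yaw);u=np.array([np.cos(y),np.sin(y),0]);c,s=np.cos(np.radians(35)),np.sin(np.radians(35));k=np.array([0,0,1.])
    return np.array(m),np.c_[c*u+s*k,np.cross(k,u),c*k-s*u]
def state(m,yaw=14.2,col=.0139):
    o,C=clev(m,yaw);s=telemetry.observe();Rm=R.from_quat(s["tcp_rot"]).as_matrix()
    T=np.c_[C[:,0],-C[:,1],-C[:,2]]
    print("t",s["time_s"],"tip in clevis mm",1e3*C.T@(s["eef_pos"]+Rm[:,2]*(col+.05)-o),"rot err tool",R.from_matrix(Rm.T@T).as_rotvec(),"F clevis",C.T@s["ft_force"],"M",C.T@s["wrist_torque"],"op",s["opening"])
E
python3 - <<'E'
from h import *
M=[.590,.1805,.12];state(M)
d=cam("wrist","w5.png");d2=cam("side","d5.png")
a=cv2.imread("pics/w5.png");p=proj(d,M);print(p)
x,y=int(np.clip(p[0]-100,0,440)),int(np.clip(p[1]-75,0,250));print(x,y)
b=cv2.imread("pics/d5.png");q=proj(d2,M);u,v=int(q[0])-60,int(q[1])-60;print(u,v)
cv2.imwrite("pics/c5.png",np.hstack([cv2.resize(a[y:y+150,x:x+200],(400,300),interpolation=cv2.INTER_CUBIC),cv2.resize(b[v:v+75,u:u+100],(400,300),interpolation=cv2.INTER_CUBIC)]))
E
```

```text
time_s: 5.65
eef_pos: [0.4991, 0.1267, 0.3013]
tcp_rot: [0.962, 0.12, 0.242, -0.03]
ft_force: [0.1, 1.0, -1.4]
opening: 0.191
grasp_force: 40.0
time_s: 6.15
eef_pos: [0.5366, 0.168, 0.1985]
tcp_rot: [0.946, 0.119, 0.298, -0.038]
ft_force: [0.4, 0.3, -2.0]
opening: 0.187
grasp_force: 40.0
time_s: 6.35
eef_pos: [0.5363, 0.1677, 0.1986]
tcp_rot: [0.947, 0.119, 0.297, -0.038]
ft_force: [-0.4, -0.7, -2.1]
opening: 0.189
grasp_force: 40.0
t 6.35 tip in clevis mm [-0.2685  0.8862 32.1462] rot err tool [-0.0027  0.0027  0.0013] F clevis [-1.6097 -0.6287 -1.3851] M [ 0.0262  0.4555 -0.0891] op 0.1894089256065747
[np.float64(313.77168888754375), np.float64(195.68352809906878)]
213 120
235 186
```

View pics/c5.png

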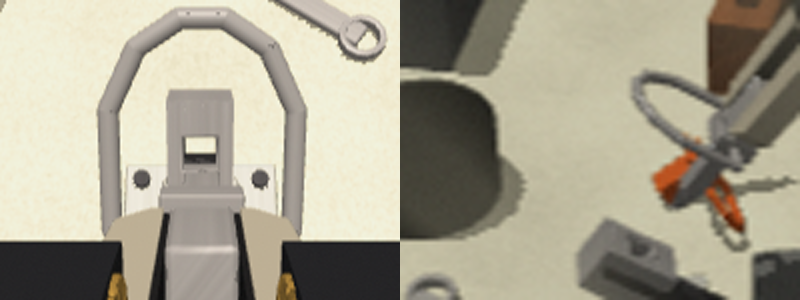

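```bash
python3 - <<'E'
from h import *
a=load("w5.npz");s=telemetry.observe();Rm=R.from_quat(s["tcp_rot"]).as_matrix();t=s["eef_pos"]
for n,p in [("collar top front corners",[.012,.012,.004]),("",[.012,-.012,.004]),("collar bottom",[.012,0,.0139]),("bar",[.06,0,.009])]:
    q=proj(a,t+Rm@p);print(n,(q[0]-213)*2,(q[1]-120)*2)
o,C=clev([.590,.1805,.12])
for x in(.007,-.007):
  for y in(.007,-.007): q=proj(a,o+C@[x,y,0]);print("hole",x,y,(q[0]-213)*2,(q[1]-120)*2)
E
```

```text
collar top front corners 242.61205726926562 186.9765519763484
 155.4803559839902 186.9506450572697
collar bottom 199.18216473506493 176.65805342803463
bar 198.97494542941422 8.010766168979927
hole 0.007 0.007 184.87694146693673 135.13092278394657
hole 0.007 -0.007 218.29299986054343 135.22514591011873
hole -0.007 0.007 185.00653802047952 167.30390434935714
hole -0.007 -0.007 218.00208929849543 167.40082797627394
```

```bash
python3 -m jog '[{"twist":[0,0,0],"slide":[0.02,0,1.5],"grip":1},{"twist":[0,0,0],"slide":[0,0.02,1.5],"grip":1},{"twist":[0,0,0],"slide":[0,0,0.5],"grip":1},{"twist":[0,0,0],"slide":[0,0,0.5],"grip":1},{"twist":[0,0,0],"slide":[0,0,0.1],"grip":1}]' && python3 -c "
from h import *
state([.590,.1805,.12])" && python3 -m jog '[{"twist":[0,0,0],"slide":[0,0,0.15],"grip":1},{"twist":[0,0,0],"slide":[0,0,0.15],"grip":1},{"twist":[0,0,0],"slide":[0,0,0.15],"grip":1},{"twist":[0,0,0],"slide":[0,0,0],"grip":1}]' && python3 -c "
from h import *
state([.590,.1805,.12])"
```

```text
time_s: 6.95
eef_pos: [0.5601, 0.1736, 0.1666]
tcp_rot: [0.946, 0.12, 0.299, -0.038]
ft_force: [0.4, -0.1, -1.9]
opening: 0.19
grasp_force: 40.0
t 6.95 tip in clevis mm [ 1.6651  0.8141 -8.1298] rot err tool [-0.0022 -0.0008  0.0031] F clevis [-0.7407 -0.2371 -1.7429] M [-0.0828  0.5102 -0.0508] op 0.189802679294032
time_s: 7.35
eef_pos: [0.5624, 0.1743, 0.1624]
tcp_rot: [0.946, 0.12, 0.298, -0.038]
ft_force: [-0.1, 0.3, -1.7]
opening: 0.188
grasp_force: 40.0
t 7.35 tip in clevis mm [  1.2284   0.9424 -12.9535] rot err tool [-0.0023 -0.0001  0.0033] F clevis [-0.9719  0.2935 -1.3974] M [0.0349 0.4756 0.0146] op 0.18750391497067306
```

```bash
python3 -m jog '[{"twist":[0,0,0],"slide":[-0.1,0.04,0.1],"grip":1},{"twist":[0,0,0],"slide":[0,0,0.2],"grip":1},{"twist":[0,0,0],"slide":[0,0,0.2],"grip":1},{"twist":[0,0,0],"slide":[0,0,0],"grip":1}]' && python3 -c "
from h import *
state([.590,.1805,.12])" && python3 -m jog '[{"twist":[0,0,0],"slide":[0,0,0.2],"grip":1},{"twist":[0,0,0],"slide":[0,0,0.2],"grip":1},{"twist":[0,0,0],"slide":[0,0,0],"grip":1}]' && python3 -c "
from h import *
state([.590,.1805,.12])"
```

```text
time_s: 7.75
eef_pos: [0.5645, 0.1746, 0.1574]
tcp_rot: [0.946, 0.12, 0.298, -0.038]
ft_force: [-0.1, 0.9, -2.6]
opening: 0.19
grasp_force: 40.0
t 7.75 tip in clevis mm [ -0.002    0.6554 -18.236 ] rot err tool [-0.0025  0.0003  0.0031] F clevis [-1.4086  0.8943 -2.1464] M [ 0.229   0.4742 -0.0308] op 0.19042087930012297
time_s: 8.05
eef_pos: [0.5669, 0.1751, 0.1544]
tcp_rot: [0.946, 0.12, 0.298, -0.038]
ft_force: [1.1, 2.5, -2.8]
opening: 0.195
grasp_force: 40.0
t 8.05 tip in clevis mm [  0.3689   0.6187 -22.1456] rot err tool [-0.0024 -0.0003  0.0031] F clevis [-0.2873  2.1645 -3.2682] M [0.397  0.2322 0.0023] op 0.19454294995813778
```

```bash
python3 -m jog '[{"twist":[0,0,0],"slide":[0,0,0.3],"grip":1},{"twist":[0,0,0],"slide":[0,0,0.3],"grip":1},{"twist":[0,0,0],"slide":[0,0,0],"grip":1}]' && python3 -c "
from h import *
state([.590,.1805,.12])" && python3 -m jog '[{"twist":[0,0,0],"slide":[0,0,0.3],"grip":1},{"twist":[0,0,0],"slide":[0,0,0.3],"grip":1},{"twist":[0,0,0],"slide":[0,0,0],"grip":1}]' && python3 -c "
from h import *
state([.590,.1805,.12])"
```

```text
time_s: 8.35
eef_pos: [0.5706, 0.1761, 0.1498]
tcp_rot: [0.946, 0.12, 0.299, -0.038]
ft_force: [2.8, 5.3, -1.8]
opening: 0.191
grasp_force: 40.0
t 8.35 tip in clevis mm [  0.8753   0.6185 -28.1444] rot err tool [-0.0023 -0.001   0.0032] F clevis [ 2.2479  4.4891 -3.738 ] M [ 0.8322 -0.1749 -0.0088] op 0.1911763021296293
time_s: 8.65
eef_pos: [0.5739, 0.1769, 0.1447]
tcp_rot: [0.946, 0.12, 0.299, -0.038]
ft_force: [4.3, 5.6, -2.4]
opening: 0.191
grasp_force: 40.0
t 8.65 tip in clevis mm [  0.7137   0.6299 -34.2677] rot err tool [-0.0023 -0.0007  0.0031] F clevis [ 3.2032  4.3512 -5.1401] M [ 1.135  -0.4389 -0.0521] op 0.1913353230891436
```

```bash
python3 -m jog '[{"twist":[0,0,0],"slide":[0.04,-0.06,0],"grip":1},{"twist":[0,0,0],"slide":[0,0,0.3],"grip":1},{"twist":[0,0,0],"slide":[0,0,0.3],"grip":1},{"twist":[0,0,0],"slide":[0,0,0],"grip":1}]' && python3 -c "
from h import *
state([.590,.1805,.12])" && python3 -m jog '[{"twist":[0,0,0],"slide":[0,0,0.3],"grip":1},{"twist":[0,0,0],"slide":[0,0,0.3],"grip":1},{"twist":[0,0,0],"slide":[0,0,0],"grip":1}]' && python3 -c "
from h import *
state([.590,.1805,.12])"
```

```text
time_s: 9.05
eef_pos: [0.5773, 0.178, 0.1396]
tcp_rot: [0.946, 0.12, 0.298, -0.038]
ft_force: [3.6, 1.0, -1.7]
opening: 0.188
grasp_force: 40.0
t 9.05 tip in clevis mm [  0.6428   0.7667 -40.4062] rot err tool [-0.0018 -0.0001  0.0029] F clevis [ 2.086   0.1078 -3.5162] M [-0.0514 -0.0236  0.0027] op 0.18816757826263583
time_s: 9.35
eef_pos: [0.5804, 0.1789, 0.1347]
tcp_rot: [0.946, 0.12, 0.298, -0.038]
ft_force: [3.7, -0.2, -1.9]
opening: 0.191
grasp_force: 40.0
t 9.35 tip in clevis mm [  0.5166   0.9664 -46.3457] rot err tool [-0.002   0.0001  0.0031] F clevis [ 1.797  -1.1029 -3.6307] M [-0.0399 -0.026   0.0178] op 0.1912729006423449
```

```bash
python3 -m jog '[{"twist":[0,0,0],"slide":[0,0,0.2],"grip":1},{"twist":[0,0,0],"slide":[0,0,0.15],"grip":1},{"twist":[0,0,0],"slide":[0,0,0],"grip":1}]' && python3 -c "
from h import *
state([.590,.1805,.12])" && python3 -m jog '[{"twist":[0,0,0],"slide":[0,0,0.1],"grip":1},{"twist":[0,0,0],"slide":[0,0,0],"grip":1}]' && python3 -c "
from h import *
state([.590,.1805,.12])"
```

```text
time_s: 9.65
eef_pos: [0.5822, 0.1796, 0.132]
tcp_rot: [0.946, 0.12, 0.298, -0.038]
ft_force: [2.3, 1.1, -1.4]
opening: 0.188
grasp_force: 40.0
t 9.65 tip in clevis mm [  0.5047   1.2239 -49.6392] rot err tool [-0.0023  0.0001  0.0032] F clevis [ 1.2743  0.5449 -2.5664] M [0.0256 0.057  0.0002] op 0.18760310345769007
time_s: 9.85
eef_pos: [0.5823, 0.1797, 0.1319]
tcp_rot: [0.946, 0.12, 0.299, -0.038]
ft_force: [-6.3, -3.0, 6.8]
opening: 0.191
grasp_force: 40.0
t 9.85 tip in clevis mm [  0.5533   1.2632 -49.7468] rot err tool [-0.0023 -0.0004  0.0037] F clevis [-1.7155 -1.3751  9.5071] M [-0.3198  0.4432  0.0001] op 0.19093951693389757
```

Insertion is done: the pin stopped at 49.7 mm of its 50 mm travel with a clear stop force, so the collar is seated. I open, back out along the pin, and look.

```bash
python3 -m jog '[{"twist":[0,0,0],"slide":[0,0,-0.05],"grip":0.75},{"twist":[0,0,0],"slide":[0,0,0],"grip":0.65},{"twist":[0,0,0],"slide":[0,0,0],"grip":0.5},{"twist":[0,0,0],"slide":[0,0,0],"grip":0.5},{"twist":[0,0,0],"slide":[0,0,-0.5],"grip":0.5}]' && python3 -m jog '[{"twist":[0,0,0],"slide":[0,0,-2],"grip":0.5},{"twist":[0,0,0],"slide":[0,0,-3],"grip":0.5},{"twist":[0,0,0],"slide":[0,0,-3.5],"grip":0.7},{"twist":[0,0,0],"slide":[0,0,0],"grip":1},{"twist":[0,0,0],"slide":[0,0,0],"grip":1}]'
python3 - <<'E'
from h import *
M=[.590,.1805,.12];state(M)
d=cam("wrist","w6.png");d2=cam("side","d6.png")
a=cv2.imread("pics/w6.png");p=proj(d,M);print(p)
x,y=int(np.clip(p[0]-100,0,440)),int(np.clip(p[1]-75,0,250));print(x,y)
b=cv2.imread("pics/d6.png");q=proj(d2,M);u,v=int(q[0])-50,int(q[1])-38;print(u,v)
cv2.imwrite("pics/c6.png",np.hstack([cv2.resize(a[y:y+150,x:x+200],(400,300),interpolation=cv2.INTER_CUBIC),cv2.resize(b[v:v+75,u:u+100],(400,300),interpolation=cv2.INTER_CUBIC)]))
E
```

```text
time_s: 10.35
eef_pos: [0.5794, 0.179, 0.1353]
tcp_rot: [0.946, 0.12, 0.298, -0.038]
ft_force: [-0.3, 0.4, -0.2]
opening: 0.489
grasp_force: 0.0
time_s: 10.85
eef_pos: [0.5327, 0.1667, 0.2065]
tcp_rot: [0.946, 0.12, 0.3, -0.038]
ft_force: [-0.0, 0.1, 0.6]
opening: 0.292
grasp_force: 0.0
t 10.85 tip in clevis mm [ 1.5575  0.8205 40.7682] rot err tool [-0.0016 -0.0025  0.0035] F clevis [0.3458 0.0654 0.4677] M [-0.011   0.2454 -0.0421] op 0.2915515739611448
[np.float64(313.66814594775514), np.float64(195.4869255066791)]
213 120
245 208
```

View pics/c6.png

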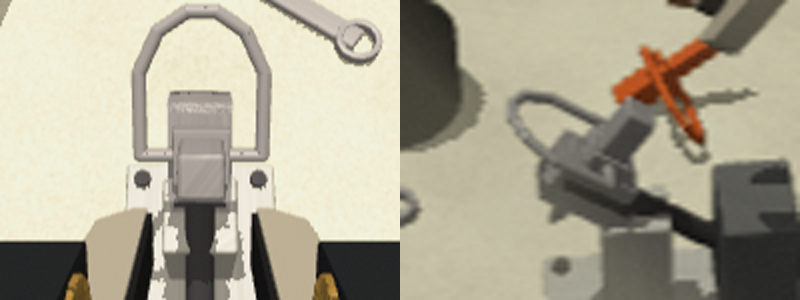

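The linch pin is seated in the clevis. Its ring lies up-slope over the top, with the far bar at crop (200,11), and the tip shows below the clevis in the side view. Now I turn the tool vertical and bring it above the far bar, fingers shut.

```bash
python3 -m jog '[{"twist":[0,-0.1222,0],"slide":[0,0,0],"grip":1},{"twist":[0,-0.1222,0],"slide":[0,0,0],"grip":1},{"twist":[0,-0.1222,0],"slide":[0,0,0],"grip":1},{"twist":[0,-0.1222,0],"slide":[0,0,0],"grip":1},{"twist":[0,-0.1222,0],"slide":[0,0,0],"grip":1}]' && python3 -m jog '[{"twist":[0,0,0],"slide":[3.8,0.05,0],"grip":1},{"twist":[0,0,0],"slide":[3.8,0.05,0],"grip":1},{"twist":[0,0,0],"slide":[3.7,0,0.5],"grip":1},{"twist":[0,0,0],"slide":[0,0,1],"grip":1},{"twist":[0,0,0],"slide":[0,0,0],"grip":1}]' && python3 -m jog '[{"twist":[0,0,0],"slide":[0,0,0],"grip":1}]'
```

```text
time_s: 11.45
eef_pos: [0.5328, 0.167, 0.2044]
tcp_rot: [0.992, 0.126, -0.003, 0.0]
ft_force: [1.0, -0.3, 0.1]
opening: 0.007
grasp_force: 0.0
time_s: 11.95
eef_pos: [0.6408, 0.1939, 0.1855]
tcp_rot: [0.992, 0.126, -0.004, -0.0]
ft_force: [-0.1, -0.5, -1.1]
opening: 0.007
grasp_force: 0.0
time_s: 12.05
eef_pos: [0.6407, 0.1939, 0.1887]
tcp_rot: [0.992, 0.126, -0.002, -0.0]
ft_force: [0.5, 1.2, 0.9]
opening: 0.005
grasp_force: 0.0
```

```bash
python3 -m jog '[{"twist":[0,0,0],"slide":[0.15,0,1.2],"grip":1},{"twist":[0,0,0],"slide":[0,0,1],"grip":1},{"twist":[0,0,0],"slide":[0,0,0.5],"grip":1},{"twist":[0,0,0],"slide":[0,0,0.5],"grip":1},{"twist":[0,0,0],"slide":[0,0,0],"grip":1}]' && python3 -m jog '[{"twist":[0,0,0],"slide":[0,0,0.5],"grip":1},{"twist":[0,0,0],"slide":[0,0,0.5],"grip":1},{"twist":[0,0,0],"slide":[0,0,0.5],"grip":1},{"twist":[0,0,0],"slide":[0,0,0.5],"grip":1}]'
```

```text
time_s: 12.55
eef_pos: [0.6446, 0.1946, 0.1597]
tcp_rot: [0.992, 0.126, 0.002, -0.0]
ft_force: [0.5, 0.7, 6.1]
opening: 0.008
grasp_force: 2.7
time_s: 12.95
eef_pos: [0.6482, 0.1951, 0.1422]
tcp_rot: [0.992, 0.125, 0.006, -0.0]
ft_force: [5.1, 1.1, 5.7]
opening: 0.006
grasp_force: 2.9
```

```bash
python3 -m jog '[{"twist":[0,0,0],"slide":[0,0,0.6],"grip":1},{"twist":[0,0,0],"slide":[0,0,0.6],"grip":1},{"twist":[0,0,0],"slide":[0,0,0.6],"grip":1},{"twist":[0,0,0],"slide":[0,0,0.5],"grip":1},{"twist":[0,0,0],"slide":[0,0,0],"grip":1}]' && python3 -m jog '[{"twist":[0,0,0],"slide":[-0.1,0,0.4],"grip":1},{"twist":[0,0,0],"slide":[-0.1,0,0.4],"grip":1},{"twist":[0,0,0],"slide":[0,0,0.4],"grip":1},{"twist":[0,0,0],"slide":[0,0,0.4],"grip":1},{"twist":[0,0,0],"slide":[0,0,0],"grip":1}]'
python3 -c "
from h import *
print(telemetry.observe()['ft_force'])"
```

```text
time_s: 13.45
eef_pos: [0.6422, 0.1941, 0.1137]
tcp_rot: [0.992, 0.126, -0.002, 0.0]
ft_force: [1.3, 0.5, 0.6]
opening: 0.008
grasp_force: 0.7
time_s: 13.95
eef_pos: [0.6411, 0.1938, 0.0984]
tcp_rot: [0.992, 0.126, -0.001, -0.0]
ft_force: [1.0, -0.0, -0.7]
opening: 0.004
grasp_force: 0.0
[ 1.0334 -0.044  -0.7021]
```

```bash
python3 -m jog '[{"twist":[0,0,0],"slide":[0,0,0.5],"grip":1},{"twist":[0,0,0],"slide":[0,0,0.5],"grip":1},{"twist":[0,0,0],"slide":[0,0,0],"grip":1}]' && python3 -m jog '[{"twist":[0,0,0],"slide":[0.3,0,-2],"grip":1},{"twist":[0,0,0],"slide":[0.3,0,-3],"grip":1},{"twist":[0,0,0],"slide":[0,0,-4],"grip":1},{"twist":[0,0,0],"slide":[0,0,-5],"grip":1},{"twist":[0,0,0],"slide":[-4,0,-3],"grip":1}]' && python3 -m jog '[{"twist":[0,0,0],"slide":[-4,0,0],"grip":1},{"twist":[0,0,0],"slide":[-4,0,0],"grip":1},{"twist":[0,0,0],"slide":[0,0,0],"grip":1}]'
python3 - <<'E'
from h import *
M=[.590,.1805,.12];o,C=clev(M)
fs=[]
for n in ("side","scene","wrist"):
    d=cam(n,n+"7.png");p=proj(d,M);im=cv2.imread(f"pics/{n}7.png");w,h=(160,120) if n=="wrist" else (80,60)
    x,y=int(np.clip(p[0]-w/2,0,640-w)),int(np.clip(p[1]-h/2,0,400-h))
    q=proj(d,o+C@[0,0,-.055]);print(n,"closed bar expected in crop",(q[0]-x)*400/w,(q[1]-y)*300/h)
    fs.append(cv2.resize(im[y:y+h,x:x+w],(400,300),interpolation=cv2.INTER_CUBIC))
im=cv2.imread("pics/side7.png");fs.append(cv2.resize(im[100:380,180:553],(400,300)))
cv2.imwrite("pics/c7.png",np.vstack([np.hstack(fs[:2]),np.hstack(fs[2:])]))
E
```

```text
time_s: 14.25
eef_pos: [0.6411, 0.1938, 0.0884]
tcp_rot: [0.992, 0.126, -0.001, -0.0]
ft_force: [0.3, 0.0, 0.2]
opening: 0.009
grasp_force: 0.0
time_s: 14.75
eef_pos: [0.6128, 0.1857, 0.2626]
tcp_rot: [0.992, 0.125, 0.003, -0.0]
ft_force: [0.5, 0.1, 0.4]
opening: 0.006
grasp_force: 0.0
time_s: 15.05
eef_pos: [0.5261, 0.1649, 0.2597]
tcp_rot: [0.992, 0.126, -0.002, 0.0]
ft_force: [-0.9, -0.1, -0.2]
opening: 0.003
grasp_force: 0.0
side closed bar expected in crop 132.9631862179417 236.55658594632825
scene closed bar expected in crop 203.9428355609607 232.77418744222516
wrist closed bar expected in crop 202.27569437533063 70.95332501021477
```

View pics/c7.png

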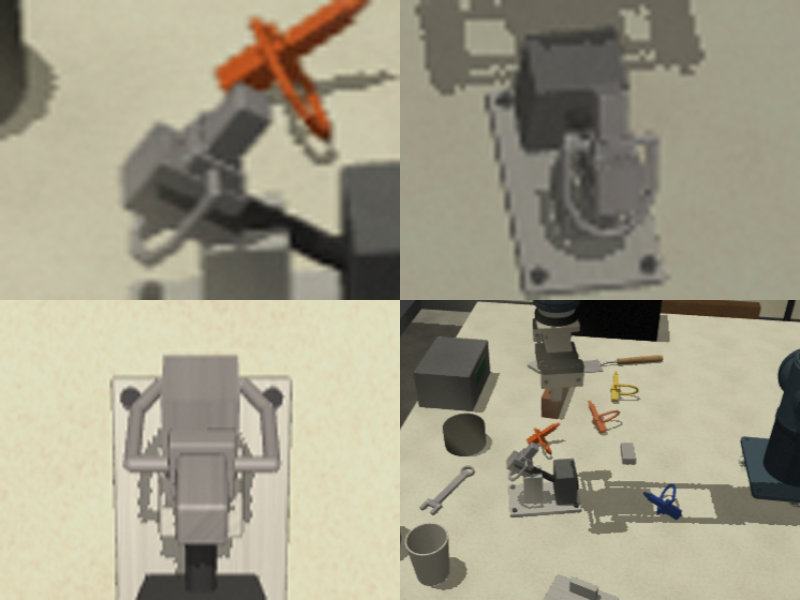

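The ring has gone over the edge and hangs below the clevis: its bar is at about (145,258) in the side crop and its legs point downward in the wrist crop. I check the angle numerically against the expected positions.

```bash
python3 - <<'E'
from h import *
o,C=clev([.590,.1805,.12]);d=load("side7.npz");w=load("wrist7.npz");sc=load("scene7.npz")
def crop(c,W,H):
    p=proj(c,o);return int(np.clip(p[0]-W/2,0,640-W)),int(np.clip(p[1]-H/2,0,400-H)),400/W
def f(c,k,P): q=proj(c,o+C@np.array(P)/1e3);return round((q[0]-k[0])*k[2]),round((q[1]-k[1])*k[2])
kd,kw,ks=crop(d,80,60),crop(w,160,120),crop(sc,80,60)
for n,c,k in(("side",d,kd),("wrist",w,kw),("scene",sc,ks)):
    print(n,"headtop",f(c,k,[0,0,40]),"axle+",f(c,k,[0,26,5]),"axle-",f(c,k,[0,-26,5]))
    for th in(1.0,1.2,1.4,1.57,1.7):
        P=lambda r,y:[r*np.cos(th),y,5-r*np.sin(th)]
        print(th,"bar",f(c,k,P(60,0)),"bend",f(c,k,P(35,26)),f(c,k,P(35,-26)))
E
```

```text
side headtop (252, 93) axle+ (211, 187) axle- (204, 109)
1.0 bar (82, 195) bend (137, 215) (132, 137)
1.2 bar (96, 212) bend (145, 225) (140, 147)
1.4 bar (115, 227) bend (156, 234) (150, 155)
1.57 bar (133, 237) bend (167, 240) (161, 161)
1.7 bar (148, 242) bend (176, 243) (169, 164)
wrist headtop (201, 221) axle+ (131, 158) axle- (272, 159)
1.0 bar (202, 7) bend (133, 69) (271, 69)
1.2 bar (202, 27) bend (134, 79) (270, 80)
1.4 bar (202, 49) bend (136, 92) (269, 93)
1.57 bar (202, 71) bend (137, 104) (268, 105)
1.7 bar (202, 88) bend (137, 115) (267, 115)
scene headtop (205, 88) axle+ (248, 138) axle- (161, 147)
1.0 bar (217, 244) bend (255, 197) (168, 206)
1.2 bar (213, 244) bend (253, 197) (166, 206)
1.4 bar (208, 239) bend (250, 195) (163, 204)
1.57 bar (204, 233) bend (247, 191) (161, 200)
1.7 bar (201, 226) bend (245, 188) (159, 196)
```

The wrist view's bends at (138,105) match 1.57 rad, where (137,104) is expected, so the ring is closed. The head top and axle positions also match a seated pin.

```bash
python3 -c "
from rig import robot
print(robot.close_job())"
```

```text
the job is handed in; nothing more can be done
None
```

The linch pin is seated through the clevis and the rod's eye, its ring is snapped shut under the point, the gripper is clear of everything, and the job was handed in at about 15 s; no verdict came back.

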